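# Index the seasoning carousel and snap the cap onto the open canister

### The job

First take the seasoning carousel by its black upright post and turn it counter-clockwise (seen from above) until it drops into its notch at the yellow stop, with the open red-banded canister standing at that stop. Then pick up the loose red cap from the white board and press it straight down over the canister's neck: it clicks, the resistance drops, and you go on pressing until the cap is fully home on the steel collar. Finish still holding the cap and pressing it down firmly (about 10 N or more), with the carousel still in its notch and everything else left where it was.

Things in the scene. Friction and masses are not known exactly. Their poses are not given: they have to be found in the camera images.
- carousel (a joint): carousel angle, rad, growing counter-clockwise from above; 0 = in the notch, the open canister at the yellow stop. Starts between -1.25 and -0.65, stays where left (friction about 1 N at the post); range -1.5 to 0.5. A spring roller resists near -0.08 (about 4 to 6 N at the post), then the disc drops into the notch (0.02 rad of free play); pushed past 0.06 it leaves it again
- base: fixed black foot of the carousel, 244 mm across; origin on the table under the axis, z up, its x axis points to the yellow stop block (32 x 34 x 34 mm, centred 152 mm from the axis). It may stand turned by up to 0.4 rad
- hub (a point): top of the steel pin (24 mm across) on the carousel's vertical axis, 87 mm above the table. The disc (236 mm across, top at 37 mm) carries three white canisters, 60 mm in diameter, 70 mm from the axis, 120 degrees apart: the open red-banded one and two closed ones with a blue and a green cap, tops 122 mm above the table
- handle_top (a point): centre of the top of the black upright post that turns the carousel: round, 16 mm in diameter, from the disc (37 mm) to 117 mm above the table, 105 mm from the axis, on the far side of the axis from the open canister; at least 50 mm free all round. Being round it turns within a light grip (15 N)
- collar: steel collar (52 mm across) around the neck of the open red-banded canister; origin in the centre of its top face, on which the cap's lower rim comes to rest, 82 mm above the table, z up. The white neck, 32 mm in diameter, rises 22 mm above it, chamfered over its top 4 mm; four sprung steel nubs stick out 10 mm above the collar
- cap: loose red cup-shaped cap, mouth down, 48 mm wide, 40 mm high, 30 g; origin at the centre of its lower rim. Mouth 36 mm wide, hollow 25 mm deep. Its rim meets the nubs 14 mm above the collar, the push peaks at 6 to 13 N by 11 mm, drops (click), below 6 mm it pulls itself down onto the rigid collar. Home: origin on that of the collar. Grip: TCP 28 mm above the rim, tool down, squeeze 40 N
- board: fixed white plastic board, 200 x 150 x 15 mm, on which the cap and a carrot lie; origin under its centre; top 15 mm above the table
- carrot: bystander: orange carrot 130 mm long and 30 mm thick on the same board; its centre is at least 80 mm from that of the cap; origin under its middle
- carrot_tub: bystander: clear plastic tub of carrots, 160 x 130 x 70 mm; origin under its centre
- steel_bowl: bystander: steel bowl 130 mm across, 50 mm high; origin under its centre
- oil_bottle: bystander: amber bottle 60 mm across, 170 mm high; origin under its centre
- pepper_jar: bystander: glass jar 52 mm across, 80 mm high; origin under its centre

How it is judged:
By the outcome, as a careful person would: the job done as asked, in the order asked, and still so for the second after the job is handed in, while the arm keeps its last pose, push and grip.
It also fails if it takes over 56 s, if anything falls off the work surface, if the arm or the gripper's body presses on something with over 40 N, if the wrist force passes 120 N, or if a joint passes its speed limit or range.

### The arm

A 6-joint arm with a two-finger parallel gripper is mounted at the origin on the work surface. World frame = base frame: x ahead of the robot, y to its left, z up, the work surface at z = 0. Lengths are in m, angles in rad, forces in N, time in s.
With the tool pointing down it reaches from about 0.325 to 0.925 m from the base axis. Payload 3.1 kg.
Tool frame: the origin (TCP) lies between the finger pads, 19 mm behind the fingertips; this is the grasp point; z points along the fingers, y is the line along which they close (so a half turn about z gives the same grasp; the last joint's range is limited). The gripper opens to 85 mm and grips with 20 to 120 N. Pads are 22 mm wide; open, the fingers measure 114 mm over their backs; the gripper's body (76 mm by 85 mm) begins 54 mm behind the grasp point. The pads swing forward as they close: fully open they stand 13 mm farther back than shut.
Start: joints at [-1.22, 0.217, 1.613, -0, 1.311, -0.112], TCP at [0.279, -0.559, 0.25] pointing down, gripper open.
Joint ranges: [-2.75, 2.75], [-0.78, 2.1], [0.31, 2.55], [-1.13, 4.27], [0.13, 2.63], [-2.58, 2.58]. Speed limits (rad/s): [2.79, 2.79, 3.14, 3.14, 3.14, 3.14].

### API

Orientations are given as a 3x3 rotation matrix whose columns are the frame's x, y, z axes.
In Python, from cell import state, viewer, job gives the robot as it stands. The module is installed in compiled form; this text tells all that it offers.
- The arm moves only by the shell command python3 -m creep 'ROWS' [FORCE]. ROWS is a JSON object of lists of equal length, an entry for each row: "jaw": the finger opening in cm, from 0 to 8.54; "xyz": the shift along the tool's x, y, z in cm, a list of three; "twist": the turn, a rotation vector about the tool's x, y, z in rad, a list of three. In form: {"jaw": [jaw, ...], "xyz": [[x, y, z], ...], "twist": [[wx, wy, wz], ...]}. A call has 1 to 12 rows; each row shifts and turns the commanded pose from where the row before left it, along the tool's axes as they then stand; what a row does not reach is not made up. A row lasts 1/10 s, in which the tool goes at most 50 mm and 8.59 degrees, less where a joint would pass 70% of its speed; a pose out of reach is approached as far as the arm can. A call with a gripper value outside its range is refused whole. The fingers move at their own pace and stop on an object; FORCE is the grip in N (left out, the last holds). Time passes only in rows, so rows that do not move let the fingers close. It gives the time, the measured TCP pose, the force, the opening and the grip force at its end, in the units of the state.
- state(): the state, without advancing time (a new reading comes with each control period).
- viewer.capture(name): name is "scene" or "side" or "wrist"; returns a dict with "pixels" (384x512x3 uint8, blue, green, red), "depth" (384x512 float32, m along the optical axis (not along the pixel's ray), 0 where there is no reading), "camera_matrix" (3x3 intrinsics, pixels), "pose" (4x4, takes a point from camera to world coordinates). Camera axes: x right, y down, z forward; pixel columns grow to the right and rows downward; lengths in m; the calibration is good to about 2 mm. The wrist camera is an equidistant fisheye: a pixel r from the principal point sees the ray r / f radians off the axis. A picture is of the moment at which its call begins.
- job.sign_off(): hands the job in; it is judged then, once.
The state is a dict: "time": time; "joint_positions": joint angles; "qd": joint speeds; "tau": joint torques, N m; "eef_pos": TCP position; "eef_rot": TCP orientation; "wrist_force": force on the tool from outside, world axes, zero at the start; "moment": the same for the moment, N m; "width": finger opening in m; "grasp_force": force on a finger pad.
Only numpy, scipy, OpenCV 4.12 (cv2) and the standard library are available. Lean on these libraries where they do the work, as an engineer would, in place of code of your own. Each camera call takes 0.05 s, during which the arm holds its last target. There are 200 camera calls.

## Working session

There is one attempt and no reset: what is moved stays moved. The work goes in short steps, Python scripts to look and compute and a shell command to move; the robot and the scene stay as the last step left them, time stands still between calls to the robot, and variables do not carry over. Pictures are saved under pics/ and viewed, at most 10 in all, crops included, and the job is handed in when it is done.

```bash
mkdir -p pics
cat > h.py <<'E'
import numpy as np, cv2
from cell import state, viewer, job
def cap(n):
    return viewer.capture(n)
def cloud(c):
    d=c["depth"]; K=c["camera_matrix"]; v,u=np.indices(d.shape)
    p=np.stack([(u-K[0,2])/K[0,0]*d,(v-K[1,2])/K[1,1]*d,d],-1)
    return p@c["pose"][:3,:3].T+c["pose"][:3,3]
E
python3 - <<'E'
from h import *
for n in("scene","side"):
    c=cap(n); cv2.imwrite(f"pics/{n}0.png",c["pixels"]); np.savez(n+"0.npz",**c)
    print(n,c["camera_matrix"].round(1).tolist(),c["pose"].round(3).tolist())
s=state();print(s)
E
```

```text
scene [[487.1, 0.0, 252.0], [0.0, 487.1, 200.7], [0.0, 0.0, 1.0]] [[0.149, 0.801, -0.58, 1.303], [0.989, -0.122, 0.086, -0.112], [-0.002, -0.586, -0.81, 1.057], [0.0, 0.0, 0.0, 1.0]]
side [[391.9, 0.0, 259.5], [0.0, 391.9, 192.8], [0.0, 0.0, 1.0]] [[-0.978, -0.141, 0.156, 0.488], [-0.21, 0.664, -0.718, 0.598], [-0.003, -0.734, -0.679, 0.685], [0.0, 0.0, 0.0, 1.0]]
{'time': 0.1, 'joint_positions': array([-1.22021112e+00,  2.17676775e-01,  1.61480869e+00, -3.35609533e-05,
        1.31132193e+00, -1.12211020e-01]), 'qd': array([ 0.00145217, -0.00241496, -0.00200532,  0.00055543,  0.00015524,
       -0.00016832]), 'tau': array([-5.91236312e-04, -3.98078799e+01, -3.04971099e+01, -2.63508182e-04,
        4.23268342e-03, -1.57061248e-05]), 'eef_pos': array([ 0.27879079, -0.55857663,  0.24878174]), 'eef_rot': array([[ 8.94803839e-01,  4.46458804e-01, -7.91110687e-04],
       [ 4.46459453e-01, -8.94801473e-01,  2.06887939e-03],
       [ 2.15782411e-04, -2.20444007e-03, -9.99997547e-01]]), 'wrist_force': array([-0.25962866, -0.58934511, -0.77411162]), 'moment': array([-0.04881419,  0.03922151,  0.02341695]), 'grasp_force': 0.0, 'width': 0.08560208258735083}
```

View pics/scene0.png

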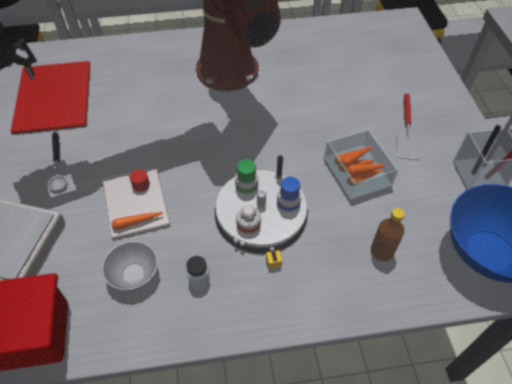

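View pics/side0.png

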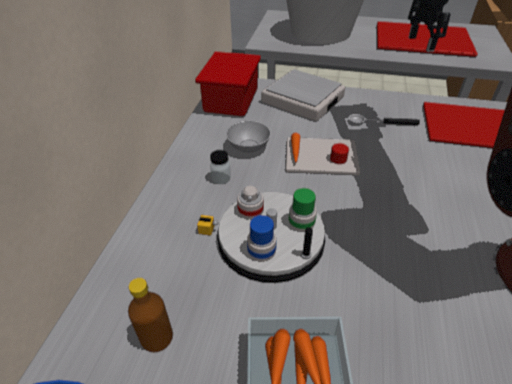

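The scene view shows the cap at (139,180), the post at (280,165), the hub at (262,198), the open canister at (248,218), the stop at (274,258) and the carrot at (137,219). The side view shows the same objects: cap (340,153), post (308,241), hub (272,217), canister (250,200), stop (206,225).

```bash
cat >> h.py <<'E'
def circ(p,r=None):
    from scipy.optimize import least_squares
    f=lambda q:np.hypot(p[:,0]-q[0],p[:,1]-q[1])-(r if r else q[2])
    x0=[*p[:,:2].mean(0)]+([] if r else [.02])
    return least_squares(f,x0,loss="soft_l1",f_scale=.001).x
def top(c,uv,z,rad,tol=.004):
    "pixels near uv whose height is z: centroid on plane z by rays"
    P=cloud(c); v,u=np.indices(P.shape[:2])
    m=(np.hypot(u-uv[0],v-uv[1])<rad)&(abs(P[...,2]-z)<tol)&(c["depth"]>0)
    n,l,st,ce=cv2.connectedComponentsWithStats(m.astype(np.uint8))
    if n<2: return None
    i=1+np.argmax(st[1:,4]); vv,uu=np.where(l==i); Q=P[l==i]
    mid=(Q[:,:2].min(0)+Q[:,:2].max(0))/2
    return Q.mean(0).round(4),mid.round(4),np.ptp(Q[:,:2],axis=0).round(4),len(Q)
E
python3 - <<'E'
from h import *
D={n:dict(np.load(n+"0.npz")) for n in("scene","side")}
pts={"cap":((139,178),(340,149),.055,20),"post":((280,158),(308,230),.117,14),"hub":((262,195),(272,212),.087,12),
"blue":((290,185),(262,224),.122,20),"green":((247,168),(303,196),.122,20),"neck":((248,212),(250,190),.104,14),
"disc":((262,210),(270,235),.037,90),"stop":((274,256),(206,220),.034,16),"board":((137,203),(320,155),.015,60)}
for k,(a,b,z,r) in pts.items():
    for n,uv in(("scene",a),("side",b)): print(k,n,top(D[n],uv,z,r))
for n,uv in(("scene",(200,120)),("side",(330,290))): print(cloud(D[n])[uv[1],uv[0]])
E
```

```text
cap scene (array([ 0.4621, -0.2899,  0.0551]), array([ 0.4618, -0.2899]), array([0.0462, 0.0452]), 195)
cap side (array([ 0.4584, -0.2857,  0.0556]), array([ 0.4588, -0.2875]), array([0.0458, 0.0454]), 157)
post scene (array([0.5076, 0.0795, 0.1167]), array([0.5072, 0.0795]), array([0.016 , 0.0133]), 27)
post side (array([0.5036, 0.0813, 0.1171]), array([0.5036, 0.0803]), array([0.0138, 0.0146]), 43)
hub scene (array([0.5914, 0.0176, 0.0868]), array([0.5899, 0.0176]), array([0.0224, 0.0225]), 56)
hub side (array([0.5876, 0.02  , 0.087 ]), array([0.5883, 0.0179]), array([0.0222, 0.0247]), 77)
blue scene (array([0.5985, 0.0873, 0.1223]), array([0.5974, 0.0872]), array([0.0472, 0.0472]), 235)
blue side (array([0.5951, 0.09  , 0.1225]), array([0.5953, 0.0885]), array([0.0468, 0.0474]), 366)
green scene (array([ 0.5281, -0.0111,  0.1223]), array([ 0.5277, -0.0114]), array([0.0511, 0.0456]), 222)
green side (array([ 0.5238, -0.0077,  0.1226]), array([ 0.5242, -0.0097]), array([0.0466, 0.0458]), 296)
neck scene (array([ 0.6486, -0.0234,  0.1037]), array([ 0.6476, -0.0239]), array([0.0279, 0.0292]), 108)
neck side (array([ 0.6439, -0.0201,  0.1039]), array([ 0.6444, -0.0215]), array([0.0299, 0.03  ]), 109)
disc scene (array([0.609 , 0.0109, 0.0374]), array([0.591 , 0.0174]), array([0.2342, 0.234 ]), 3332)
disc side (array([0.5889, 0.0421, 0.0377]), array([0.5885, 0.0183]), array([0.2352, 0.2359]), 3907)
stop scene (array([0.7415, 0.0243, 0.0342]), array([0.7373, 0.0248]), array([0.0434, 0.0343]), 151)
stop side (array([0.7352, 0.0283, 0.0344]), array([0.7339, 0.0265]), array([0.044 , 0.0357]), 153)
board scene (array([ 0.5143, -0.3078,  0.0154]), array([ 0.5086, -0.3075]), array([0.2177, 0.1717]), 2516)
board side (array([ 0.5056, -0.2943,  0.0161]), array([ 0.5056, -0.3057]), array([0.2134, 0.1747]), 1820)
[ 0.22447419 -0.11132053  0.00044597]
[ 4.44538447e-01  1.28386783e-01 -4.14264081e-05]
```

```bash
cat >> h.py <<'E'
def to(x,y,z,yaw=None):
    s=state(); R=s["eef_rot"]; d=R.T@(np.array([x,y,z])-s["eef_pos"])*100
    ps=np.arctan2(R[1,0],R[0,0]); print("tool cm",d.round(2),"yaw",ps.round(4),"pos",s["eef_pos"].round(4),"twist z",None if yaw is None else round(ps-yaw,3),"tilt",R[:,2].round(4),"F",s["wrist_force"].round(1),"w",s["width"].round(4),"t",s["time"])
E
python3 -m creep '{"jaw":[5,5,5,5,5,5,5,5,5],"xyz":[[0,0,0],[0,0,0],[0,0,0],[0,0,0],[0,0,0],[0,0,0],[0,0,0],[0,0,0],[0,0,0]],"twist":[[0,0,0.133],[0,0,0.133],[0,0,0.133],[0,0,0.133],[0,0,0.133],[0,0,0.133],[0,0,0.133],[0,0,0.133],[0,0,0]]}' 20
python3 -c "
from h import *
to(.5054,.080,.2,-.63)"
```

```text
time: 1.0
eef_pos: [0.2789, -0.5588, 0.2493]
eef_rot: [[0.825, -0.565, -0.0], [-0.565, -0.825, 0.001], [-0.001, -0.001, -1.0]]
wrist_force: [0.1, 0.8, -0.1]
width: 0.0502
grasp_force: 0.0Traceback (most recent call last):
  File "<string>", line 3, in <module>
    to(.5054,.080,.2,-.63)
    ~~^^^^^^^^^^^^^^^^^^^^
  File "h.py", line 25, in to
    ps=np.arctan2(R[1,0],R[0,0]); print("tool cm",d.round(2),"yaw",ps.round(4),"pos",s["eef_pos"].round(4),"twist z",None if yaw is None else round(ps-yaw,3),"tilt",R[:,2].round(4),"F",s["wrist_force"].round(1),"w",s["width"].round(4),"t",s["time"])
                                                                                                                                                                                                                       ^^^^^^^^^^^^^^^^
AttributeError: 'float' object has no attribute 'round'
```

```bash
sed -i 's/s\["width"\].round(4)/round(s["width"],4)/' h.py
python3 -m creep '{"jaw":[5,5,5,5,5,5,5,5,5,5,5,5],"xyz":[[-1.2,-4.5,0],[-1.2,-4.5,0],[-1.2,-4.5,0],[-1.2,-4.5,0],[-1.2,-4.5,0],[-1.2,-4.5,0],[-1.2,-4.5,0],[-1.2,-4.5,0],[-1.2,-4.5,0.5],[-1.2,-4.5,0.5],[-1.2,-4.5,0.5],[0,0,0]],"twist":[[0,0,0],[0,0,0],[0,0,0],[0,0,0],[0,0,0],[0,0,0],[0,0,0],[0,0,0],[0,0,0],[0,0,0],[0,0,0],[0,0,0]]}'
python3 -c "
from h import *
to(.5054,.080,.2,-.63)"
```

```text
time: 2.2
eef_pos: [0.4504, -0.0713, 0.2341]
eef_rot: [[0.83, -0.557, -0.001], [-0.557, -0.83, 0.003], [-0.003, -0.002, -1.0]]
wrist_force: [0.3, -0.2, -0.1]
width: 0.0496
grasp_force: 0.0
tool cm [ -3.86 -15.63   3.44] yaw -0.5909 pos [ 0.4504 -0.0713  0.2341] twist z 0.039 tilt [-0.0011  0.0029 -1.    ] F [ 0.3 -0.2 -0.1] w 0.0496 t 2.2
```

```bash
python3 -m creep '{"jaw":[5,5,5,5,5,5,5],"xyz":[[-0.96,-3.9,0.6],[-0.96,-3.9,0.6],[-0.96,-3.9,0.6],[-0.96,-3.9,0.6],[0,0,0],[0,0,0],[0,0,0]],"twist":[[0,0,0.02],[0,0,0.02],[0,0,0],[0,0,0],[0,0,0],[0,0,0],[0,0,0]]}'
python3 - <<'E'
from h import *
to(.5054,.080,.098,-.635)
c=cap("scene"); print(top(c,(280,158),.117,14))
c=cap("side"); print(top(c,(308,230),.117,14))
c=cap("wrist");cv2.imwrite("pics/w1.png",c["pixels"]); print(c["camera_matrix"],c["pose"].round(3))
E
```

```text
time: 2.9
eef_pos: [0.5102, 0.0713, 0.211]
eef_rot: [[0.801, -0.598, -0.0], [-0.598, -0.801, -0.001], [0.0, 0.001, -1.0]]
wrist_force: [-0.7, -0.5, -0.1]
width: 0.0499
grasp_force: 0.0
tool cm [-0.91 -0.42 11.29] yaw -0.6411 pos [0.5102 0.0713 0.211 ] twist z -0.006 tilt [-5.e-04 -7.e-04 -1.e+00] F [-0.7 -0.5 -0.1] w 0.0499 t 2.9
(array([0.5074, 0.0792, 0.1169]), array([0.507 , 0.0796]), array([0.0147, 0.0128]), 26)
(array([0.5036, 0.0813, 0.117 ]), array([0.5035, 0.0804]), array([0.0138, 0.0139]), 43)
[[297.31863964   0.         255.52356296]
 [  0.         297.31863964 190.62026171]
 [  0.           0.           1.        ]] [[-0.598 -0.768 -0.227  0.568]
 [-0.801  0.574  0.169  0.028]
 [ 0.     0.283 -0.959  0.335]
 [ 0.     0.     0.     1.   ]]
```

View pics/w1.png

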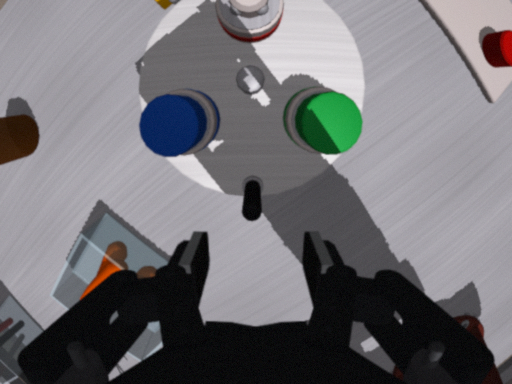

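The wrist view shows the post top at (252,212), midway between the open pads (205 and 308), with the blue and green canisters clear of the fingers. I'll centre on it, descend and grip lightly.

```bash
python3 -m creep '{"jaw":[5,5,5,5,5,5,5,5],"xyz":[[-0.45,-0.2,1],[-0.45,-0.2,2],[0,0,2],[0,0,2],[0,0,2],[0,0,1.5],[0,0,0.8],[0,0,0]],"twist":[[0,0,0],[0,0,0],[0,0,0],[0,0,0],[0,0,0],[0,0,0],[0,0,0],[0,0,0]]}' 20
python3 -m creep '{"jaw":[3,1,1,1,1,1,1,1],"xyz":[[0,0,0],[0,0,0],[0,0,0],[0,0,0],[0,0,0],[0,0,0],[0,0,0],[0,0,0]],"twist":[[0,0,0],[0,0,0],[0,0,0],[0,0,0],[0,0,0],[0,0,0],[0,0,0],[0,0,0]]}' 20
python3 -c "
from h import *
to(.5054,.080,.098,-.635)"
```

```text
time: 3.85
eef_pos: [0.5041, 0.0809, 0.0963]
eef_rot: [[0.801, -0.598, -0.003], [-0.598, -0.801, -0.0], [-0.003, 0.002, -1.0]]
wrist_force: [-0.8, 0.3, -0.1]
width: 0.0496
grasp_force: 0.0
time: 4.65
eef_pos: [0.5064, 0.0811, 0.0991]
eef_rot: [[0.801, -0.598, 0.002], [-0.598, -0.801, -0.0], [0.001, -0.001, -1.0]]
wrist_force: [-1.4, -0.7, 5.3]
width: 0.0152
grasp_force: 20.9
tool cm [-0.02  0.15  0.11] yaw -0.6412 pos [0.5064 0.0811 0.0991] twist z -0.006 tilt [ 1.6e-03 -1.0e-04 -1.0e+00] F [-1.4 -0.7  5.3] w 0.0152 t 4.65
```

```bash
python3 -m creep '{"jaw":[1,1,1,1,1,1,1,1,1,1,1,1],"xyz":[[0.013,0.52,0],[0.013,0.52,0],[0.013,0.52,0],[0.013,0.52,0],[0.013,0.52,0],[0.013,0.52,0],[0.013,0.52,0],[0.013,0.52,0],[0.013,0.52,0],[0.013,0.52,0],[0.013,0.52,0],[0,0,0]],"twist":[[0,0,-0.05],[0,0,-0.05],[0,0,-0.05],[0,0,-0.05],[0,0,-0.05],[0,0,-0.05],[0,0,-0.05],[0,0,-0.05],[0,0,-0.05],[0,0,-0.05],[0,0,-0.05],[0,0,0]]}' 20
python3 - <<'E'
from h import *
to(.4846,.0125,.099,.052)
for n,k in(("scene",((262,195),(258,225),(274,256))),("side",((272,212),(235,195),(206,220)))):
    c=cap(n);cv2.imwrite(f"pics/{n}2.png",c["pixels"])
    print(n,top(c,k[0],.087,12),top(c,k[1],.104,30),top(c,k[2],.034,16))
s=state();print(np.arctan2(*(s["eef_pos"][:2]-[.5895,.018])[::-1]),np.linalg.norm(s["eef_pos"][:2]-[.5895,.018]))
E
```

```text
time: 5.85
eef_pos: [0.4857, 0.0279, 0.0991]
eef_rot: [[0.996, -0.09, 0.0], [-0.09, -0.996, -0.0], [0.0, 0.0, -1.0]]
wrist_force: [-2.0, 0.8, 7.1]
width: 0.0154
grasp_force: 21.1
tool cm [0.03 1.55 0.01] yaw -0.0904 pos [0.4857 0.0279 0.0991] twist z -0.142 tilt [ 3.e-04 -3.e-04 -1.e+00] F [-2.   0.8  7.1] w 0.0154 t 5.85
scene (array([0.5919, 0.0175, 0.0872]), array([0.5901, 0.0173]), array([0.0226, 0.0218]), 59) (array([0.6617, 0.0115, 0.1038]), array([0.6615, 0.0118]), array([0.029 , 0.0296]), 110) (array([0.732 , 0.0232, 0.0344]), array([0.7287, 0.0215]), array([0.0598, 0.0485]), 210)
side (array([0.5881, 0.02  , 0.0868]), array([0.5887, 0.0184]), array([0.0222, 0.0247]), 78) (array([0.6571, 0.014 , 0.104 ]), array([0.6578, 0.0132]), array([0.0295, 0.0285]), 120) (array([0.7302, 0.0275, 0.0345]), array([0.7279, 0.0245]), array([0.057 , 0.0451]), 182)
3.0445363243194548 0.10424735497858363
```

```bash
for i in 1 2; do python3 -m creep '{"jaw":[1,1,1],"xyz":[[0.003,0.21,0],[0.003,0.21,0],[0,0,0]],"twist":[[0,0,-0.02],[0,0,-0.02],[0,0,0]]}' 20; done;  python3 -m creep '{"jaw":[1,1,1],"xyz":[[0.003,0.21,0],[0.003,0.21,0],[0,0,0]],"twist":[[0,0,-0.02],[0,0,-0.02],[0,0,0]]}' 20
python3 - <<'E'
from h import *
s=state();print(s["time"],s["wrist_force"],np.arctan2(*(s["eef_pos"][:2]-[.5895,.018])[::-1])-np.pi)
E
```

```text
time: 6.25
eef_pos: [0.4856, 0.0255, 0.0991]
eef_rot: [[0.999, -0.052, 0.001], [-0.052, -0.999, 0.003], [0.001, -0.003, -1.0]]
wrist_force: [-2.4, 3.7, 7.1]
width: 0.0153
grasp_force: 21.2
time: 6.55
eef_pos: [0.4853, 0.0205, 0.099]
eef_rot: [[1.0, -0.011, 0.0], [-0.011, -1.0, 0.001], [0.0, -0.001, -1.0]]
wrist_force: [-2.4, 1.3, 7.4]
width: 0.0154
grasp_force: 21.1
time: 6.85
eef_pos: [0.4853, 0.0158, 0.099]
eef_rot: [[1.0, 0.03, 0.0], [0.03, -1.0, 0.0], [0.0, -0.0, -1.0]]
wrist_force: [-2.1, 0.1, 6.5]
width: 0.0157
grasp_force: 21.1
6.85 [-2.10306582  0.05314744  6.49296349] -6.262336327525112
```

```bash
for i in 1; do python3 -m creep '{"jaw":[1,1],"xyz":[[0,0.11,0],[0,0,0]],"twist":[[0,0,-0.01],[0,0,0]]}' 20; done;  python3 -m creep '{"jaw":[1,1],"xyz":[[0,0.11,0],[0,0,0]],"twist":[[0,0,-0.01],[0,0,0]]}' 20
python3 - <<'E'
from h import *
s=state();print(s["time"],s["wrist_force"],np.arctan2(*(s["eef_pos"][:2]-[.5895,.018])[::-1])-np.pi)
for n,k in(("scene",((262,195),(265,228))),("side",((272,212),(225,198)))):
    c=cap(n);cv2.imwrite(f"pics/{n}3.png",c["pixels"])
    print(n,top(c,k[0],.087,12),top(c,k[1],.104,35))
    P=cloud(c);hsv=cv2.cvtColor(c["pixels"],cv2.COLOR_BGR2HSV)
    m=(abs(hsv[...,0].astype(int)-25)<8)&(hsv[...,1]>120)&(P[...,2]<.04)&(P[...,2]>.031)&(abs(P[...,0]-.74)<.04)&(abs(P[...,1]-.02)<.05)
    Q=P[m][:,:2].astype(np.float32); print(len(Q),Q.mean(0),cv2.minAreaRect(Q*1000))
E
```

```text
time: 7.05
eef_pos: [0.4854, 0.0149, 0.0991]
eef_rot: [[0.999, 0.039, 0.0], [0.039, -0.999, 0.001], [0.0, -0.001, -1.0]]
wrist_force: [-2.3, 0.6, 6.7]
width: 0.0151
grasp_force: 21.1
time: 7.25
eef_pos: [0.4854, 0.0139, 0.0991]
eef_rot: [[0.999, 0.049, 0.0], [0.049, -0.999, 0.001], [0.0, -0.001, -1.0]]
wrist_force: [-3.5, 1.2, 9.3]
width: 0.0152
grasp_force: 21.1
7.25 [-3.50356865  1.17312088  9.27061511] -6.243601111000888
scene (array([0.592 , 0.0177, 0.0871]), array([0.5907, 0.0176]), array([0.025 , 0.0231]), 59) (array([0.6619, 0.0207, 0.1036]), array([0.6611, 0.0205]), array([0.0314, 0.0311]), 109)
117 [0.74370044 0.0231598 ] ((741.843505859375, 23.779678344726562), (32.84076690673828, 31.72104263305664), 3.685012102127075)
side (array([0.588 , 0.0202, 0.0872]), array([0.5885, 0.019 ]), array([0.0216, 0.0239]), 76) (array([0.6572, 0.0233, 0.1039]), array([0.658 , 0.0212]), array([0.0313, 0.03  ]), 121)
121 [0.73789275 0.02872609] ((739.5733642578125, 26.144805908203125), (30.32840919494629, 33.33625793457031), 2.547194242477417)
```

```bash
python3 -m creep '{"jaw":[1,1],"xyz":[[0,0.1,0],[0,0,0]],"twist":[[0,0,-0.01],[0,0,0]]}' 20
python3 -m creep '{"jaw":[3,5,5,5],"xyz":[[0,0,0],[0,0,0],[0,0,0],[0,0,0]],"twist":[[0,0,0],[0,0,0],[0,0,0],[0,0,0]]}'
python3 -m creep '{"jaw":[5,5,5,5,5,5],"xyz":[[0,0,-1],[0,0,-3],[0,0,-4],[0,0,-4],[0,0,-2],[0,0,0]],"twist":[[0,0,0],[0,0,0],[0,0,0],[0,0,0],[0,0,0],[0,0,0]]}'
python3 - <<'E'
from h import *
to(.46,-.289,.22,.05)
for n,k in(("scene",((262,195),(265,228),(263,150))),("side",((272,212),(225,198),(325,225)))):
    c=cap(n);cv2.imwrite(f"pics/{n}4.png",c["pixels"]);np.savez(n+"4.npz",**c)
    print(n,top(c,k[0],.087,12),top(c,k[1],.104,35),top(c,k[2],.117,30))
E
```

```text
time: 7.55
eef_pos: [0.4855, 0.0129, 0.0991]
eef_rot: [[0.998, 0.059, 0.0], [0.059, -0.998, 0.001], [0.0, -0.001, -1.0]]
wrist_force: [-2.4, 0.5, 7.4]
width: 0.0154
grasp_force: 21.1
time: 7.95
eef_pos: [0.485, 0.0125, 0.0977]
eef_rot: [[0.998, 0.059, -0.0], [0.059, -0.998, 0.0], [-0.0, -0.0, -1.0]]
wrist_force: [0.2, -0.1, 0.2]
width: 0.0498
grasp_force: 0.0
time: 8.55
eef_pos: [0.4882, 0.0122, 0.2433]
eef_rot: [[0.998, 0.059, 0.01], [0.059, -0.998, -0.001], [0.01, 0.002, -1.0]]
wrist_force: [-0.9, 0.7, 1.0]
width: 0.0501
grasp_force: 0.0
tool cm [-4.61 29.9   2.33] yaw 0.0589 pos [0.4882 0.0122 0.2433] twist z 0.009 tilt [ 0.0098 -0.0012 -1.    ] F [-0.9  0.7  1. ] w 0.0501 t 8.55
scene (array([0.5918, 0.0178, 0.0869]), array([0.5911, 0.0173]), array([0.0237, 0.0226]), 61) (array([0.6618, 0.0207, 0.104 ]), array([0.6622, 0.0215]), array([0.0276, 0.0289]), 105) (array([0.4867, 0.0127, 0.1167]), array([0.4861, 0.0132]), array([0.019 , 0.0135]), 26)
side (array([0.5879, 0.0199, 0.0871]), array([0.5887, 0.0185]), array([0.022 , 0.0259]), 75) (array([0.6575, 0.0243, 0.1039]), array([0.658 , 0.0236]), array([0.0309, 0.0296]), 124) (array([0.4837, 0.0147, 0.1169]), array([0.4837, 0.0145]), array([0.0132, 0.0142]), 39)
```

View pics/scene4.png

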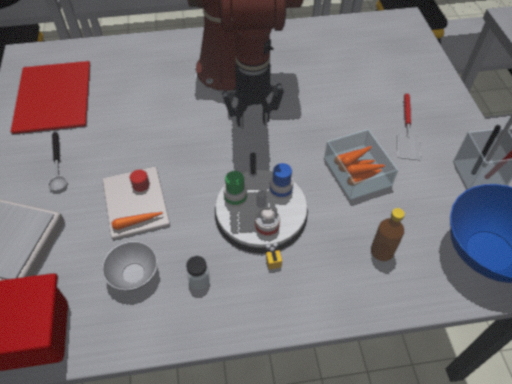

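The scene view shows the open canister at (267,225) lined up with the stop at (274,258). The disc is in the notch: the force peaked, then fell, and the measured angle is about 0. The cap is untouched at (139,180), so I'll go there next.

```bash
python3 -m creep '{"jaw":[7.5,7.5,7.5,7.5,7.5,7.5,7.5,7.5,7.5,7.5,7.5],"xyz":[[-0.6,3.75,0],[-0.6,3.75,0],[-0.6,3.75,0],[-0.6,3.75,0],[-0.6,3.75,0],[-0.6,3.75,0],[-0.6,3.75,0],[-0.6,3.75,1],[0,0,2],[0,0,2],[0,0,0]],"twist":[[0,0,0],[0,0,0],[0,0,0],[0,0,0],[0,0,0],[0,0,0],[0,0,0],[0,0,0],[0,0,0],[0,0,0],[0,0,0]]}' 20
python3 - <<'E'
from h import *
to(.46,-.2887,.043,.05)
print(top(cap("scene"),(139,178),.055,20),top(cap("side"),(340,149),.055,20))
c=cap("wrist");cv2.imwrite("pics/w5.png",c["pixels"])
E
```

```text
time: 9.75
eef_pos: [0.4514, -0.2875, 0.1821]
eef_rot: [[0.998, 0.058, -0.009], [0.058, -0.998, 0.008], [-0.009, -0.008, -1.0]]
wrist_force: [0.1, 0.6, -0.6]
width: 0.0753
grasp_force: 0.0
tool cm [ 0.97  0.28 13.9 ] yaw 0.0578 pos [ 0.4514 -0.2875  0.1821] twist z 0.008 tilt [-0.009   0.0076 -0.9999] F [ 0.1  0.6 -0.6] w 0.0753 t 9.75
(array([ 0.4624, -0.2895,  0.0552]), array([ 0.4605, -0.2896]), array([0.0486, 0.0456]), 197) (array([ 0.4585, -0.2858,  0.0556]), array([ 0.4588, -0.2884]), array([0.0457, 0.0453]), 156)
```

View pics/w5.png

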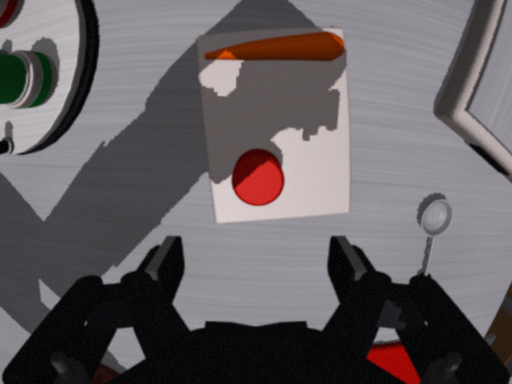

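The wrist view shows the cap at (258,178), between the pads (180 and 332), with the carrot well ahead at (275,48). I'll descend most of the way, then check again.

```bash
python3 -m creep '{"jaw":[7.5,7.5,7.5,7.5,7.5,7.5],"xyz":[[0.4,0.1,2],[0.4,0.1,2],[0,0,2],[0,0,2],[0,0,1],[0,0,0]],"twist":[[0,0,0],[0,0,0],[0,0,0],[0,0,0],[0,0,0],[0,0,0]]}' 20
python3 -m creep '{"jaw":[7.5,7.5],"xyz":[[0,0,0],[0,0,0]],"twist":[[0,0,0],[0,0,0]]}' 20
python3 -c "
from h import *
to(.46,-.2887,.043,.05)"
```

```text
time: 10.5
eef_pos: [0.4626, -0.2905, 0.0972]
eef_rot: [[0.998, 0.059, -0.002], [0.059, -0.998, 0.001], [-0.002, -0.001, -1.0]]
wrist_force: [-0.0, -0.7, 0.7]
width: 0.0752
grasp_force: 0.0
time: 10.7
eef_pos: [0.4641, -0.292, 0.0996]
eef_rot: [[0.998, 0.059, 0.002], [0.059, -0.998, -0.002], [0.002, 0.002, -1.0]]
wrist_force: [-0.3, 0.2, -0.5]
width: 0.0749
grasp_force: 0.0
tool cm [-0.4  -0.37  5.66] yaw 0.0589 pos [ 0.4641 -0.292   0.0996] twist z 0.009 tilt [ 0.0023 -0.0019 -1.    ] F [-0.3  0.2 -0.5] w 0.0749 t 10.7
```

```bash
python3 -m creep '{"jaw":[7.5,7.5,7.5,7.5,7.5,7.5,7.5],"xyz":[[-0.35,-0.3,1],[0,0,1.5],[0,0,1.5],[0,0,1],[0,0,0.5],[0,0,0],[0,0,0]],"twist":[[0,0,0],[0,0,0],[0,0,0],[0,0,0],[0,0,0],[0,0,0],[0,0,0]]}' 20
python3 -m creep '{"jaw":[7.5,7.5],"xyz":[[0,0,0],[0,0,0]],"twist":[[0,0,0],[0,0,0]]}' 20
python3 -c "
from h import *
to(.46,-.2887,.043,.05)"
```

```text
time: 11.4
eef_pos: [0.4596, -0.2887, 0.0429]
eef_rot: [[0.998, 0.059, 0.0], [0.059, -0.998, -0.0], [0.0, 0.0, -1.0]]
wrist_force: [-0.2, 0.2, 0.4]
width: 0.075
grasp_force: 0.0
time: 11.6
eef_pos: [0.4599, -0.2889, 0.0437]
eef_rot: [[0.998, 0.059, 0.001], [0.059, -0.998, -0.001], [0.001, 0.001, -1.0]]
wrist_force: [0.8, 0.2, 0.7]
width: 0.0753
grasp_force: 0.0
tool cm [ 0.01 -0.02  0.07] yaw 0.0589 pos [ 0.4599 -0.2889  0.0437] twist z 0.009 tilt [ 1.1e-03 -9.0e-04 -1.0e+00] F [0.8 0.2 0.7] w 0.0753 t 11.6
```

```bash
python3 -m creep '{"jaw":[6,4.5,4,4,4,4,4,4],"xyz":[[0,0,0],[0,0,0],[0,0,0],[0,0,0],[0,0,0],[0,0,0],[0,0,0],[0,0,0]],"twist":[[0,0,0],[0,0,0],[0,0,0],[0,0,0],[0,0,0],[0,0,0],[0,0,0],[0,0,0]]}' 40
python3 -m creep '{"jaw":[4,4,4,4,4,4,4],"xyz":[[0,0,-0.5],[0,0,-1.5],[0,0,-3],[0,0,-4],[0,0,-4],[0,0,-2],[0,0,0]],"twist":[[0,0,0],[0,0,0],[0,0,0],[0,0,0],[0,0,0],[0,0,0],[0,0,0]]}' 40
python3 -c "
from h import *
to(.66,.022,.17,.05)
for n in ('scene','side'):
  print(top(cap(n),(250,190),.2,250,.06))"
```

```text
time: 12.4
eef_pos: [0.4599, -0.2889, 0.0437]
eef_rot: [[0.998, 0.059, 0.001], [0.059, -0.998, -0.001], [0.001, 0.001, -1.0]]
wrist_force: [0.3, 0.5, 5.7]
width: 0.0468
grasp_force: 41.5
time: 13.1
eef_pos: [0.4616, -0.2903, 0.1982]
eef_rot: [[0.998, 0.059, 0.007], [0.059, -0.998, -0.006], [0.007, 0.006, -1.0]]
wrist_force: [0.5, -0.4, -0.1]
width: 0.047
grasp_force: 41.1
tool cm [ 21.62 -30.02   2.78] yaw 0.0589 pos [ 0.4616 -0.2903  0.1982] twist z 0.009 tilt [ 0.0071 -0.0059 -1.    ] F [ 0.5 -0.4 -0.1] w 0.047 t 13.1
(array([ 0.05  , -0.0082,  0.1971]), array([ 0.0337, -0.001 ]), array([0.1191, 0.1303]), 1426)
(array([ 1.3942, -0.6424,  0.179 ]), array([ 1.394 , -0.6947]), array([0.0135, 0.7618]), 2485)
```

```bash
python3 -m creep '{"jaw":[4,4,4,4,4,4,4,4,4,4,4,4],"xyz":[[1.3,-1.8,0],[2.5,-3.5,0],[2.5,-3.5,0],[2.5,-3.5,0],[2.5,-3.5,0],[2.5,-3.5,0],[2.5,-3.5,0],[2.5,-3.5,0],[1.5,-2.2,0],[1.3,-1.5,0],[0,0,0],[0,0,0]],"twist":[[0,0,0],[0,0,0],[0,0,0],[0,0,0],[0,0,0],[0,0,0],[0,0,0],[0,0,0],[0,0,0],[0,0,0],[0,0,0],[0,0,0]]}' 40
python3 - <<'E'
from h import *
to(.66,.022,.15,.05)
for n in("scene","side"):
    c=cap(n);P=cloud(c);b=c["pixels"].astype(int)
    m=(b[...,2]>90)&(b[...,1]<60)&(b[...,0]<70)&(np.hypot(P[...,0]-.66,P[...,1]-.022)<.06)&(P[...,2]>.13)
    Q=P[m]; cv2.imwrite(f"pics/{n}6.png",c["pixels"]);x=Q[abs(Q[:,2]-Q[:,2].mean())<.02]
    print(n,len(Q),Q.min(0),Q.max(0),"fit",circ(Q[Q[:,2]<Q[:,2].max()-.004],.024) if len(Q) else None)
E
```

```text
time: 14.4
eef_pos: [0.6557, 0.0238, 0.1903]
eef_rot: [[0.998, 0.06, -0.005], [0.06, -0.998, -0.0], [-0.005, -0.0, -1.0]]
wrist_force: [-0.3, -0.3, -0.3]
width: 0.0473
grasp_force: 41.2
tool cm [0.44 0.2  4.03] yaw 0.0597 pos [0.6557 0.0238 0.1903] twist z 0.01 tilt [-5.e-03 -3.e-04 -1.e+00] F [-0.3 -0.3 -0.3] w 0.0473 t 14.4
scene 442 [ 0.63596762 -0.03366373  0.16550729] [0.68863264 0.07169123 0.51962253] fit [0.66022032 0.00747857]
side 9 [0.64122264 0.0416314  0.16278338] [0.6875194  0.0589669  0.41945023] fit [0.66244218 0.06133282]
```

View pics/side6.png

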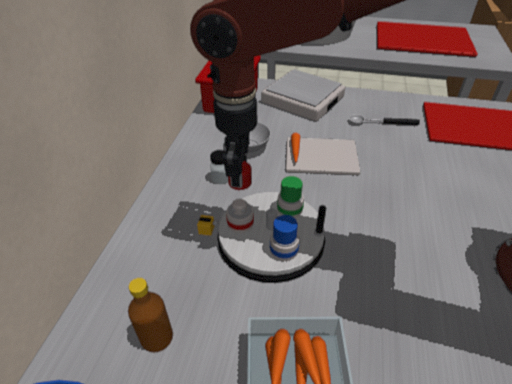

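The side view shows the cap at (239,178) hanging above the open neck at (239,208). I'll settle, then measure the offset between cap and neck in the same pictures.

```bash
python3 -m creep '{"jaw":[4,4,4,4,4,4],"xyz":[[0.2,0.1,0.7],[0.2,0.1,0.7],[0,0,0.5],[0,0,0],[0,0,0],[0,0,0]],"twist":[[0,0,0],[0,0,0],[0,0,0],[0,0,0],[0,0,0],[0,0,0]]}' 40
python3 - <<'E'
from h import *
to(.66,.022,.15,.05)
for n in("scene","side"):
    c=cap(n);P=cloud(c);b=c["pixels"].astype(int);cv2.imwrite(f"pics/{n}7.png",c["pixels"])
    d=np.hypot(P[...,0]-.66,P[...,1]-.022); red=(b[...,2]>1.8*b[...,1]+15)&(b[...,2]>1.8*b[...,0]+15)
    z=P[...,2]; tz=state()["eef_pos"][2]
    for nm,m,r in(("cap",red&(d<.035)&(z>tz-.027)&(z<tz+.008),.024),("neck",(d<.028)&(z>.086)&(z<.099),.016),("body",(d<.04)&(z>.042)&(z<.07),.030),("red cap all z",red&(d<.035)&(z>.12),.024)):
        print(n,nm,m.sum(),circ(P[m],r).round(4) if m.sum()>8 else None, P[m].min(0).round(3) if m.sum() else '')
    print(top(c,(266,226) if n=="scene" else (239,200),.104,25))
E
```

```text
time: 15.1
eef_pos: [0.6617, 0.0219, 0.1743]
eef_rot: [[0.998, 0.059, 0.001], [0.059, -0.998, 0.0], [0.001, 0.0, -1.0]]
wrist_force: [0.4, 0.1, -0.1]
width: 0.0471
grasp_force: 41.2
tool cm [-0.17 -0.02  2.43] yaw 0.0588 pos [0.6617 0.0219 0.1743] twist z 0.009 tilt [ 5.e-04  0.e+00 -1.e+00] F [ 0.4  0.1 -0.1] w 0.0471 t 15.1
scene cap 53 [0.6611 0.0221] [0.647 0.002 0.149]
scene neck 49 [0.6597 0.0215] [ 0.652 -0.005  0.086]
scene body 147 [0.6594 0.0216] [ 0.659 -0.008  0.042]
scene red cap all z 262 [0.6602 0.0055] [0.644 0.001 0.149]
(array([0.6647, 0.0204, 0.1038]), array([0.664 , 0.0213]), array([0.0234, 0.0305]), 86)
side cap 110 [0.6603 0.021 ] [0.637 0.027 0.149]
side neck 71 [0.6578 0.0215] [0.642 0.008 0.086]
side body 235 [0.6582 0.0211] [0.628 0.018 0.042]
side red cap all z 273 [0.6629 0.0251] [ 0.626 -0.007  0.149]
(array([0.6576, 0.0245, 0.104 ]), array([0.6581, 0.0235]), array([0.0316, 0.0277]), 122)
```

```bash
python3 -m creep '{"jaw":[4,4,4,4,4,4],"xyz":[[-0.18,0,0.5],[0,0,1.5],[0,0,1],[0,0,0.5],[0,0,0],[0,0,0]],"twist":[[0,0,0],[0,0,0],[0,0,0],[0,0,0],[0,0,0],[0,0,0]]}' 40
python3 -m creep '{"jaw":[4,4,4,4,4],"xyz":[[0,0,0.3],[0,0,0.3],[0,0,0.2],[0,0,0],[0,0,0]],"twist":[[0,0,0],[0,0,0],[0,0,0],[0,0,0],[0,0,0]]}' 40
python3 -c "
from h import *
to(.66,.022,.1107,.05)"
```

```text
time: 15.8
eef_pos: [0.6596, 0.0218, 0.1386]
eef_rot: [[0.998, 0.059, -0.0], [0.059, -0.998, 0.0], [-0.0, -0.0, -1.0]]
wrist_force: [0.4, -0.1, -0.5]
width: 0.0474
grasp_force: 41.2
time: 16.3
eef_pos: [0.6597, 0.0218, 0.131]
eef_rot: [[0.998, 0.059, -0.0], [0.059, -0.998, 0.0], [-0.0, -0.0, -1.0]]
wrist_force: [0.1, 0.6, 0.1]
width: 0.0469
grasp_force: 41.2
tool cm [ 0.04 -0.02  2.03] yaw 0.0588 pos [0.6597 0.0218 0.131 ] twist z 0.009 tilt [-1.e-04  0.e+00 -1.e+00] F [0.1 0.6 0.1] w 0.0469 t 16.3
```

No contact with the rim 2 mm below the neck's top, so the cap is going over the neck.

```bash
python3 -m creep '{"jaw":[4,4,4,4],"xyz":[[0,0,0.2],[0,0,0.2],[0,0,0.1],[0,0,0]],"twist":[[0,0,0],[0,0,0],[0,0,0],[0,0,0]]}' 40 | grep -E 'pos|force'
for i in 1; do python3 -m creep '{"jaw":[4,4],"xyz":[[0,0,0.2],[0,0,0]],"twist":[[0,0,0],[0,0,0]]}' 40| grep -E 'pos|force'; done
python3 -m creep '{"jaw":[4,4],"xyz":[[0,0,0.2],[0,0,0]],"twist":[[0,0,0],[0,0,0]]}' 40| grep -E 'pos|force'
python3 -m creep '{"jaw":[4,4],"xyz":[[0,0,0.2],[0,0,0]],"twist":[[0,0,0],[0,0,0]]}' 40| grep -E 'pos|force'
```

```text
eef_pos: [0.6594, 0.0218, 0.1256]
wrist_force: [0.7, 0.3, 1.1]
grasp_force: 41.2
eef_pos: [0.66, 0.0218, 0.1243]
wrist_force: [-0.3, 0.8, 1.3]
grasp_force: 41.4
eef_pos: [0.6603, 0.0219, 0.1238]
wrist_force: [-2.2, 0.0, 6.7]
grasp_force: 41.9
eef_pos: [0.6609, 0.0219, 0.1228]
wrist_force: [-2.2, 0.7, 7.9]
grasp_force: 42.1
```

```bash
for i in 1; do python3 -m creep '{"jaw":[4,4],"xyz":[[0,0,0.2],[0,0,0]],"twist":[[0,0,0],[0,0,0]]}' 40| grep -E 'pos|force'; done
python3 -m creep '{"jaw":[4,4],"xyz":[[0,0,0.2],[0,0,0]],"twist":[[0,0,0],[0,0,0]]}' 40| grep -E 'pos|force'
python3 -m creep '{"jaw":[4,4],"xyz":[[0,0,0.2],[0,0,0]],"twist":[[0,0,0],[0,0,0]]}' 40| grep -E 'pos|force'
python3 -c "
from h import *
to(.66,.022,.1107,.05)"
```

```text
eef_pos: [0.6606, 0.0218, 0.1202]
wrist_force: [-1.2, 0.3, 3.5]
grasp_force: 41.6
eef_pos: [0.6598, 0.0219, 0.1159]
wrist_force: [0.3, 0.2, -2.3]
grasp_force: 41.2
eef_pos: [0.6592, 0.0219, 0.1122]
wrist_force: [1.1, -0.8, -3.6]
grasp_force: 42.1
tool cm [ 0.08 -0.01  0.15] yaw 0.0587 pos [0.6592 0.0219 0.1122] twist z 0.009 tilt [-9.e-04  2.e-04 -1.e+00] F [ 1.1 -0.8 -3.6] w 0.0469 t 17.9
```

Clicked, and now it is pulling itself down. I'll keep pressing in small steps.

```bash
python3 -m creep '{"jaw":[4,4],"xyz":[[0,0,0.2],[0,0,0]],"twist":[[0,0,0],[0,0,0]]}' 40| grep -E 'pos|force'
python3 -m creep '{"jaw":[4,4],"xyz":[[0,0,0.2],[0,0,0]],"twist":[[0,0,0],[0,0,0]]}' 40| grep -E 'pos|force'
python3 -m creep '{"jaw":[4,4],"xyz":[[0,0,0.2],[0,0,0]],"twist":[[0,0,0],[0,0,0]]}' 40| grep -E 'pos|force'
python3 -m creep '{"jaw":[4,4],"xyz":[[0,0,0.1],[0,0,0]],"twist":[[0,0,0],[0,0,0]]}' 40| grep -E 'pos|force'
```

```text
eef_pos: [0.6591, 0.0218, 0.1113]
wrist_force: [-0.1, 0.4, -1.5]
grasp_force: 42.4
eef_pos: [0.6598, 0.0217, 0.1107]
wrist_force: [-1.5, 0.7, 1.9]
grasp_force: 42.7
eef_pos: [0.6599, 0.0217, 0.1107]
wrist_force: [-4.8, 0.1, 9.5]
grasp_force: 43.5
eef_pos: [0.6599, 0.0217, 0.1106]
wrist_force: [-7.2, 0.3, 13.2]
grasp_force: 43.9
```

```bash
python3 -m creep '{"jaw":[4,4,4],"xyz":[[-0.1,0,0.1],[0,0,0.1],[0,0,0]],"twist":[[0,0,0],[0,0,0],[0,0,0]]}' 40| grep -E 'pos|force'
python3 -m creep '{"jaw":[4,4,4,4,4],"xyz":[[0,0,0],[0,0,0],[0,0,0],[0,0,0],[0,0,0]],"twist":[[0,0,0],[0,0,0],[0,0,0],[0,0,0],[0,0,0]]}' 40| grep -E 'pos|force'
python3 - <<'E'
from h import *
to(.66,.022,.1107,.05)
for n,k in(("scene",((262,195),(253,160))),("side",((272,212),(322,213)))):
    c=cap(n);cv2.imwrite(f"pics/{n}9.png",c["pixels"]); print(top(c,k[1],.117,20))
a=cv2.imread("pics/scene9.png");b=cv2.imread("pics/side9.png")
cv2.imwrite("pics/fin.png",np.hstack([cv2.resize(a[120:300,90:420],(400,218)),cv2.resize(b[100:300,150:380],(400,348))[:218]]))
cv2.imwrite("pics/fin2.png",cv2.resize(b[100:290,170:370],(800,600*760//760)))
E
```

```text
eef_pos: [0.6599, 0.0217, 0.1106]
wrist_force: [-8.3, 0.4, 18.6]
grasp_force: 44.5
eef_pos: [0.6599, 0.0217, 0.1106]
wrist_force: [-7.3, 0.1, 19.2]
grasp_force: 44.5
tool cm [ 0.01 -0.03 -0.01] yaw 0.0589 pos [0.6599 0.0217 0.1106] twist z 0.009 tilt [ 2.e-03 -3.e-04 -1.e+00] F [-7.3  0.1 19.2] w 0.0471 t 19.5
(array([0.4858, 0.0095, 0.1168]), array([0.4847, 0.0097]), array([0.0162, 0.0067]), 14)
(array([0.4837, 0.0145, 0.1168]), array([0.483 , 0.0143]), array([0.0146, 0.0137]), 39)
```

View pics/fin2.png

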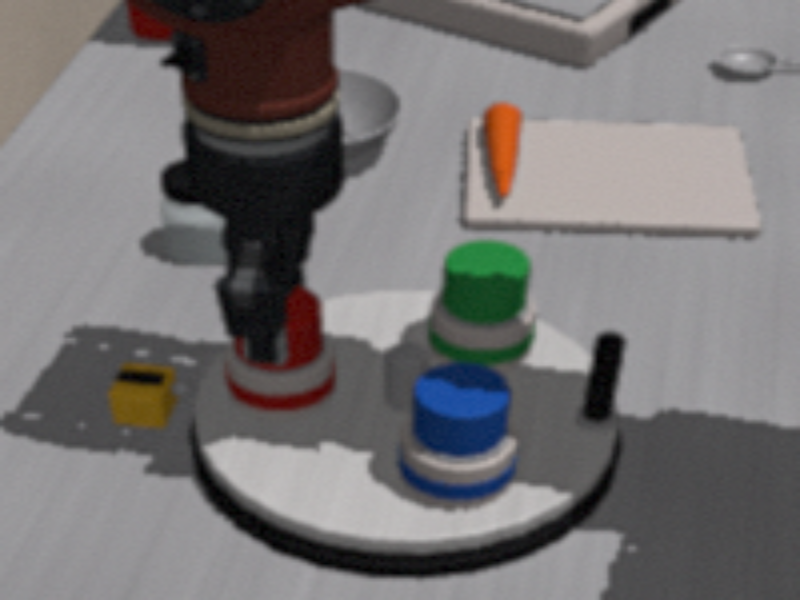

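The enlarged side view shows the cap seated on the collar around (280,345), with the canister at the yellow stop (143,395). The post at (603,375) is where it was after the turn, and the push is 19 N.

```bash
python3 -c "
from cell import job
print(job.sign_off())"
```

```text
the job is handed in; nothing more can be done
None
```

I handed the job in at about 20 s: the carousel is in its notch at the yellow stop, and the cap clicked on and is fully home, still held with about 19 N of downward push.

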